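Lay out cut spacer bars in order of length

TASK

Lay the four cut aluminium spacer bars out on the layout board in order of length: the shortest on the black strip next to the steel end stop, then each longer one on the next strip, the longest on the strip farthest from the stop. Each bar lies flat, lengthwise along its strip and centred on it, and is let go. Do not knock over the coffee cup.

Things in the scene. Friction and masses are not known exactly. Their poses are not given: they have to be found in the camera images.
- bar_50: The shortest of four loose aluminium spacer bars (silver, two thin dark lines along the top), 50 mm long, 20 mm wide, 10 mm high, lying flat on the bench. Origin: centre of its underside. x runs along its length, y across its width, z up. Turned up to 40 degrees either way from world x. Grip it across its width at the middle.
- bar_75: The second shortest of four loose aluminium spacer bars (silver, two thin dark lines along the top), 75 mm long, 20 mm wide, 10 mm high, lying flat on the bench. Origin: centre of its underside. x runs along its length, y across its width, z up. Turned up to 40 degrees either way from world x. Grip it across its width at the middle.
- bar_100: The second longest of four loose aluminium spacer bars (silver, two thin dark lines along the top), 100 mm long, 20 mm wide, 10 mm high, lying flat on the bench. Origin: centre of its underside. x runs along its length, y across its width, z up. Turned up to 40 degrees either way from world x. Grip it across its width at the middle.
- bar_125: The longest of four loose aluminium spacer bars (silver, two thin dark lines along the top), 125 mm long, 20 mm wide, 10 mm high, lying flat on the bench. Origin: centre of its underside. x runs along its length, y across its width, z up. Turned up to 40 degrees either way from world x. Grip it across its width at the middle.
- strip_a: Flat black rubber strip, one end of the row of four: 132 mm long (its x), 26 mm wide (its y), 2 mm thick. Strips a, b, c, d are alike, parallel, 72 mm apart in this order along their +y, fixed on a plywood board (136 by 420 by 8 mm) that lies beyond the bars, turned up to 9 degrees. Origin: centre of its underside, 8 mm above the bench; its top is 10 mm above the bench.
- strip_b: Flat black rubber strip, second in the row of four: 132 mm long (its x), 26 mm wide (its y), 2 mm thick. Strips a, b, c, d are alike, parallel, 72 mm apart in this order along their +y, fixed on a plywood board (136 by 420 by 8 mm) that lies beyond the bars, turned up to 9 degrees. Origin: centre of its underside, 8 mm above the bench; its top is 10 mm above the bench.
- strip_c: Flat black rubber strip, third in the row of four: 132 mm long (its x), 26 mm wide (its y), 2 mm thick. Strips a, b, c, d are alike, parallel, 72 mm apart in this order along their +y, fixed on a plywood board (136 by 420 by 8 mm) that lies beyond the bars, turned up to 9 degrees. Origin: centre of its underside, 8 mm above the bench; its top is 10 mm above the bench.
- strip_d: Flat black rubber strip, the other end of the row of four: 132 mm long (its x), 26 mm wide (its y), 2 mm thick. Strips a, b, c, d are alike, parallel, 72 mm apart in this order along their +y, fixed on a plywood board (136 by 420 by 8 mm) that lies beyond the bars, turned up to 9 degrees. Origin: centre of its underside, 8 mm above the bench; its top is 10 mm above the bench.
- stop: Steel end stop: upright block 50 by 22 mm on a 90 by 30 mm foot, 49 mm high in all, fixed on the board at one of its ends, 82 mm from the nearest strip (a or d, it varies). A fixed white round tub of grey corner keys, 44 mm wide, 26 mm high, stands at the opposite end. Origin: centre of the foot's underside, 8 mm above the bench.
- cup: White paper coffee cup with a lid and a brown sleeve, 78 mm across, 101 mm high, standing loose on the bench to the robot's left. Origin: centre of its underside; z up. To be left standing.
There are look-alikes about, which are no part of the job. Leave any blue or turquoise look-alike of the bar_125 alone.

How it is judged:
At the end, for the whole second after the job is handed in: Counted from the end stop, the strips carry the 50, 75, 100 and 125 mm bars in this order, one each: lying flat on the strip, centre within 12 mm across the strip and 15 mm along it, parallel to it within 12 degrees, released and at rest (linear speed of each of bar_50, bar_75, bar_100, bar_125 below 0.02 m/s and contact force between each of bar_50, bar_75, bar_100, bar_125 and the fingers below 0.05 N and ((horizontal distance between stop and strip_a below 0.15 m and (x of bar_50 in the frame of strip_a between -0.015 and 0.015 m and y of bar_50 in the frame of strip_a between -0.012 and 0.012 m and z of bar_50 in the frame of strip_a between -0.002 and 0.005 m and angle between the x axis of bar_50 and the x axis of strip_a, either way round below 0.21 rad) and (x of bar_75 in the frame of strip_b between -0.015 and 0.015 m and y of bar_75 in the frame of strip_b between -0.012 and 0.012 m and z of bar_75 in the frame of strip_b between -0.002 and 0.005 m and angle between the x axis of bar_75 and the x axis of strip_b, either way round below 0.21 rad) and (x of bar_100 in the frame of strip_c between -0.015 and 0.015 m and y of bar_100 in the frame of strip_c between -0.012 and 0.012 m and z of bar_100 in the frame of strip_c between -0.002 and 0.005 m and angle between the x axis of bar_100 and the x axis of strip_c, either way round below 0.21 rad) and (x of bar_125 in the frame of strip_d between -0.015 and 0.015 m and y of bar_125 in the frame of strip_d between -0.012 and 0.012 m and z of bar_125 in the frame of strip_d between -0.002 and 0.005 m and angle between the x axis of bar_125 and the x axis of strip_d, either way round below 0.21 rad)) or (horizontal distance between stop and strip_d below 0.15 m and (x of bar_50 in the frame of strip_d between -0.015 and 0.015 m and y of bar_50 in the frame of strip_d between -0.012 and 0.012 m and z of bar_50 in the frame of strip_d between -0.002 and 0.005 m and angle between the x axis of bar_50 and the x axis of strip_d, either way round below 0.21 rad) and (x of bar_75 in the frame of strip_c between -0.015 and 0.015 m and y of bar_75 in the frame of strip_c between -0.012 and 0.012 m and z of bar_75 in the frame of strip_c between -0.002 and 0.005 m and angle between the x axis of bar_75 and the x axis of strip_c, either way round below 0.21 rad) and (x of bar_100 in the frame of strip_b between -0.015 and 0.015 m and y of bar_100 in the frame of strip_b between -0.012 and 0.012 m and z of bar_100 in the frame of strip_b between -0.002 and 0.005 m and angle between the x axis of bar_100 and the x axis of strip_b, either way round below 0.21 rad) and (x of bar_125 in the frame of strip_a between -0.015 and 0.015 m and y of bar_125 in the frame of strip_a between -0.012 and 0.012 m and z of bar_125 in the frame of strip_a between -0.002 and 0.005 m and angle between the x axis of bar_125 and the x axis of strip_a, either way round below 0.21 rad)))); the robot touches nothing.
It fails at once if the coffee cup is knocked over (angle between cup's own z axis and vertical above 0.6 rad).
It also fails if it takes over 96 s, if anything falls off the work surface, if the arm or the gripper's body presses on something with over 40 N, if the wrist force passes 120 N, or if a joint passes its speed limit or range.

ROBOT

A 6-joint arm with a two-finger parallel gripper is mounted at the origin on the work surface. World frame = base frame: x ahead of the robot, y to its left, z up, the work surface at z = 0. Lengths are in m, angles in rad, forces in N, time in s.
With the tool pointing down it reaches from about 0.425 to 0.95 m from the base axis. Payload 3.5 kg.
Tool frame: the origin (TCP) lies on the centre line of the jaws, within the pads' length; the fingertips stand 25 mm ahead of it and the grasp point (between the pads) lies 6 mm ahead of it (nose_length is the distance from the TCP to the fingertips, in m); z points along the fingers, y is the line along which they close (so a half turn about z gives the same grasp; the last joint's range is limited). The gripper opens to 85 mm and grips with 20 to 120 N. Pads are 22 mm wide; open, the fingers measure 114 mm over their backs; the gripper's body (76 mm by 85 mm) begins 54 mm behind the grasp point. The pads swing forward as they close: fully open they stand 13 mm farther back than shut.
Start: joints at [-1.451, 0.286, 1.577, -0, 1.279, -0.15], TCP at [0.18, -0.651, 0.256] pointing down, gripper open.
Joint ranges: [-2.77, 2.77], [-0.9, 2.22], [0.21, 2.48], [-1.53, 4.67], [0.24, 2.81], [-2.84, 2.84]. Speed limits (rad/s): [2.79, 2.79, 3.14, 3.14, 3.14, 3.14].

INTERFACE

Orientations are given as a 3x3 rotation matrix whose columns are the frame's x, y, z axes.
In Python, from cell import * gives the robot as it stands. The module is installed in compiled form; this text tells all that it offers. Calls block until the motion is done:
- move_pose(position, orientation): joint-space move of the TCP to a pose.
- movel(position, frame=None, velocity=0.15): straight line of the TCP; frame=None keeps the orientation; velocity is the mean speed in m/s.
- movej(angles): joint-space move.
- grip(opening): finger opening in m; the grip force is fixed at half the most; returns when the fingers have stopped.
- pause(seconds).
- inverse_kinematics(position, orientation): joint angles nearest the present ones, or None.
- get_obs(): the state.
- capture(name): name is "side" or "top"; returns the picture (400x640x3 uint8, red, green, blue); there is no depth.
- calibration(name): a dict with "fx", "fy", "cx", "cy" (pixels), "D" ([k1, k2, p1, p2, k3] as OpenCV has them; the pictures are not rectified), "rvec" (rotation vector, rad) and "tvec" (3), from world to camera coordinates, as OpenCV has them. Camera axes: x right, y down, z forward; pixel columns grow to the right and rows downward; lengths in m; the calibration is good to about 2 mm. A picture is of the moment at which its call begins. calibration takes no time and is no camera call.
A pose or a line that the arm cannot do raises IKError and nothing moves.
- job_done(): hands the job in; it is judged then, once.
Trained networks look in the newest picture that a camera, given by its name, has taken for a name from the list of things; names that differ only in an ending like _2 or _b are one class to them, and where a whole thing is asked for, a point or a joint stands for the part that bears it (a point fixed in the world has none). Each returns a list of dicts, best first, with "conf" (0 to 1); they miss things now and then, are a little off and sometimes report something else, mostly with a low value. They report only what shows in the picture. A call takes as long as a camera call. They do not tell look-alikes from the thing itself.
- recognise(camera, query): "position" ([x, y, z] in m, in world coordinates, good to about 4 mm: the middle of the surface that is visible of it).
- spot_point(camera, query): "position" ([x, y, z] in m, in world coordinates, good to about 4 mm: a listed point, or the origin of a listed thing).
The state is a dict: "t": time; "qpos": joint angles; "joint_velocities": joint speeds; "tau": joint torques, N m; "position": TCP position; "ee_rot": TCP orientation; "wrist_force": force on the tool from outside, world axes, zero at the start; "torque": the same for the moment, N m; "grip_width": finger opening in m; "grasp_force": force on a finger pad.
Only numpy, scipy, OpenCV 4.12 (cv2) and the standard library are available. Lean on these libraries where they do the work, as an engineer would, in place of code of your own. Each camera call takes 0.05 s, during which the arm holds its last target. There are 200 camera calls.

## Working session

There is one attempt and no reset: what is moved stays moved. The work goes in short steps, each a Python script; the robot and the scene stay as the last script left them, time stands still between calls to the robot, and variables do not carry over. Pictures are saved under pics/ and viewed, at most 14 in all, crops included, and the job is handed in when it is done.

```bash
mkdir -p pics
python3 - <<'E'
from cell import *
import cv2
for n in ("top","side"):
    im=capture(n); cv2.imwrite(f"pics/{n}0.png",im[:,:,::-1])
    c=calibration(n); print(n,c)
    for q in ("bar_50","bar_125","strip_a","stop","cup"):
        print(q,[(d["conf"].__round__(2),[round(float(v),3) for v in d["position"]]) for d in spot_point(n,q)])
print(get_obs()["t"])
E
```

```text
top {'fx': 396.12574621084866, 'fy': 396.12574621084866, 'cx': 321.8034718242738, 'cy': 198.2284795656908, 'D': array([0.00927279, 0.        , 0.        , 0.        , 0.        ]), 'rvec': array([ 2.15151742, -2.17978124,  0.13364157]), 'tvec': array([0.13067196, 0.48988058, 1.06113324])}
bar_50 [(0.81, [0.39, -0.301, 0.002]), (0.8, [0.437, 0.113, -0.001]), (0.73, [0.69, 0.364, -0.001]), (0.71, [0.294, 0.193, -0.001]), (0.55, [0.442, -0.094, 0.002]), (0.53, [0.543, 0.556, -0.002]), (0.51, [0.398, 0.301, -0.006])]
bar_125 [(0.81, [0.39, -0.301, 0.002]), (0.8, [0.437, 0.113, -0.001]), (0.73, [0.69, 0.364, -0.001]), (0.71, [0.294, 0.193, -0.001]), (0.55, [0.442, -0.094, 0.002]), (0.53, [0.543, 0.556, -0.002]), (0.51, [0.398, 0.301, -0.006])]
strip_a [(0.95, [0.66, 0.067, 0.01]), (0.93, [0.668, -0.076, 0.009]), (0.84, [0.664, -0.004, 0.008]), (0.71, [0.658, 0.138, 0.007])]
stop [(0.62, [0.671, -0.156, 0.008])]
cup [(0.73, [0.492, 0.39, -0.003])]
side {'fx': 377.11183644386665, 'fy': 377.11183644386665, 'cx': 317.6380554377537, 'cy': 202.32125791358746, 'D': array([0.0235247, 0.       , 0.       , 0.       , 0.       ]), 'rvec': array([ 0.75303713, -2.43019235,  1.27005825]), 'tvec': array([0.47871314, 0.15741644, 0.95151531])}
bar_50 [(0.84, [0.687, 0.363, 0.003]), (0.8, [0.294, 0.186, 0.003]), (0.71, [0.395, -0.301, -0.002]), (0.64, [0.443, -0.099, 0.003]), (0.62, [0.398, 0.306, 0.0]), (0.57, [0.544, 0.557, 0.001]), (0.56, [0.663, 0.068, 0.01])]
bar_125 [(0.84, [0.687, 0.363, 0.003]), (0.8, [0.294, 0.186, 0.003]), (0.71, [0.395, -0.301, -0.002]), (0.64, [0.443, -0.099, 0.003]), (0.62, [0.398, 0.306, 0.0]), (0.57, [0.544, 0.557, 0.001]), (0.56, [0.663, 0.068, 0.01])]
strip_a [(0.52, [0.662, 0.138, 0.012]), (0.45, [0.663, 0.067, 0.01]), (0.44, [0.666, -0.077, 0.005]), (0.43, [0.666, 0.001, 0.006])]
stop [(0.82, [0.673, -0.157, 0.006])]
cup [(0.9, [0.488, 0.392, 0.0])]
0.6
```

View pics/top0.png

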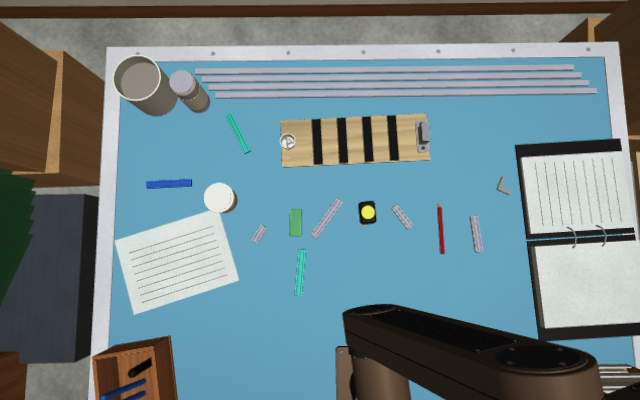

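View pics/side0.png

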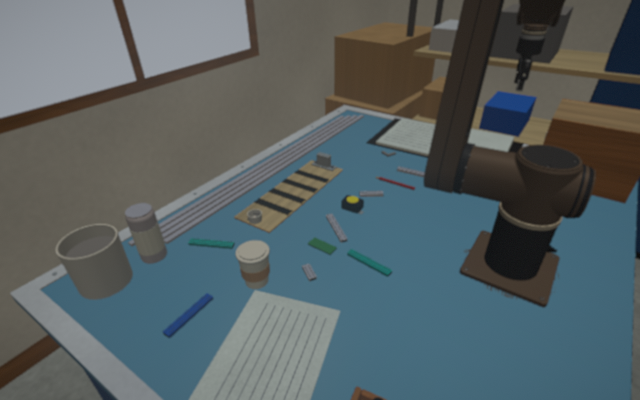

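The top view shows the silver bars at about (259,234) 50, (402,217) 75, (476,233) 100 and (327,218) 125. The strips are at columns 317 to 393, with the stop on the right at (423,134) and the cup at (220,197). The side view agrees. Next I'll measure the bars and strips by segmentation.

```bash
cat > h.py <<'E'
from cell import *
import cv2, numpy as np
def unproj(px,z,n="top"):
    c=calibration(n); K=np.array([[c["fx"],0,c["cx"]],[0,c["fy"],c["cy"]],[0,0,1]])
    R=cv2.Rodrigues(c["rvec"])[0]; o=-R.T@c["tvec"]
    u=cv2.undistortPoints(np.float64(px).reshape(-1,1,2),K,c["D"]).reshape(-1,2)
    d=np.c_[u,np.ones(len(u))]@R
    return o+d*((z-o[2])/d[:,2])[:,None]
def rects(mask,z,amin):
    "world (x,y,yaw,length,width) of each blob, lying at height z"
    out=[]
    for c in cv2.findContours(mask,cv2.RETR_EXTERNAL,cv2.CHAIN_APPROX_NONE)[0]:
        if cv2.contourArea(c)<amin: continue
        (cx,cy),(w,h),_=r=cv2.minAreaRect(np.float32(unproj(c,z)[:,:2]*1000))
        b=cv2.boxPoints(r); e=max(b[1]-b[0],b[2]-b[1],key=np.linalg.norm)
        if e[0]<0: e=-e
        out.append((cx/1000,cy/1000,float(np.arctan2(e[1],e[0])),max(w,h),min(w,h)))
    return out
def near(mask,z,xy,amin=10):
    return min(rects(mask,z,amin),key=lambda r:np.hypot(r[0]-xy[0],r[1]-xy[1]))
def masks(im):
    hsv=cv2.cvtColor(im,cv2.COLOR_RGB2HSV); H,S,V=cv2.split(hsv)
    silver=((S<75)&(V>90)).astype(np.uint8)*255
    silver=cv2.morphologyEx(silver,cv2.MORPH_CLOSE,np.ones((3,3)))
    return silver,(V<50).astype(np.uint8)*255
E
python3 - <<'E'
from h import *
im=capture("top"); s,d=masks(im)
for p in [(.398,.304),(.442,-.097),(.39,-.301),(.437,.113)]: print("bar",np.round(near(s,.01,p),3))
for p in [(.668,-.076),(.664,-.003),(.66,.067),(.659,.138)]: print("strip",np.round(near(d,.01,p),3))
o=np.hstack([cv2.resize(a[100:280,230:500],None,fx=1.48,fy=3) if 0 else a[100:280,230:500] for a in (s,d)])
cv2.imwrite("pics/m.png",np.vstack([cv2.resize(o,None,fx=1.4,fy=1.4,interpolation=0),cv2.resize(im[100:280,230:500,::-1],(756,300))]))
E
```

```text
bar [ 0.398  0.3   -0.589 50.761 21.595]
bar [ 0.439 -0.099  0.616 76.628 21.39 ]
bar [ 3.91000e-01 -3.02000e-01  9.40000e-02  1.00061e+02  2.29220e+01]
bar [ 4.39000e-01  1.12000e-01 -6.46000e-01  1.25788e+02  2.17400e+01]
strip [ 6.66000e-01 -8.00000e-02  3.70000e-02  1.26392e+02  2.22680e+01]
strip [ 6.63000e-01 -8.00000e-03  3.80000e-02  1.26337e+02  2.22290e+01]
strip [6.61000e-01 6.40000e-02 3.60000e-02 1.25823e+02 2.21030e+01]
strip [6.58000e-01 1.36000e-01 3.70000e-02 1.27926e+02 2.19590e+01]Traceback (most recent call last):
  File "<stdin>", line 6, in <module>
    return _nx.concatenate(arrs, 0, dtype=dtype, casting=casting)
           ~~~~~~~~~~~~~~~^^^^^^^^^^^^^^^^^^^^^^^^^^^^^^^^^^^^^^^
ValueError: all the input arrays must have same number of dimensions, but the array at index 0 has 2 dimension(s) and the array at index 1 has 3 dimension(s)
```

```bash
cat >> h.py <<'E'
def ori(yaw):
    c,s=np.cos(yaw),np.sin(yaw); return np.array([[c,s,0],[s,-c,0],[0,0,-1.]])
def go(x,y,z,yaw):
    "move above; of the two half turns take the one with joint 6 nearer its middle"
    qs=[(q,R) for R in (ori(yaw),ori(yaw+np.pi)) if (q:=inverse_kinematics([x,y,z],R)) is not None]
    q,R=min(qs,key=lambda t:abs(t[0][5])); movej(q); return R
def transfer(b,t,zg=.027,zp=.038,up=.17):
    grip(.045)
    R=go(b[0],b[1],up,b[2]); movel([b[0],b[1],zg],R,.12)
    f0=get_obs()["wrist_force"]; grip(0.); o=get_obs()
    print("grip",o["grip_width"],o["grasp_force"],o["position"],f0)
    movel([b[0],b[1],up],R)
    R=go(t[0],t[1],up,t[2]); movel([t[0],t[1],zp+.03],R,.15); print("held",get_obs()["grip_width"])
    movel([t[0],t[1],zp],R,.04); print("f",get_obs()["wrist_force"])
    grip(.04); movel([t[0],t[1],up],R); print("t",get_obs()["t"])
E
python3 - <<'E'
from h import *
transfer((.398,.300,-.589),(.666,-.080,.037))
cv2.imwrite("pics/a1.png",capture("side")[:,:,::-1])
E
```

```text
grip 0.017531824474589883 60.10939300060272 [0.39872184 0.30036452 0.02800413] [ 0.11193078 -0.58012255  0.23917461]
held 0.01775689761865782
f [-1.44123367  0.41846429  1.91057708]
t 12.1417
```

View pics/a1.png

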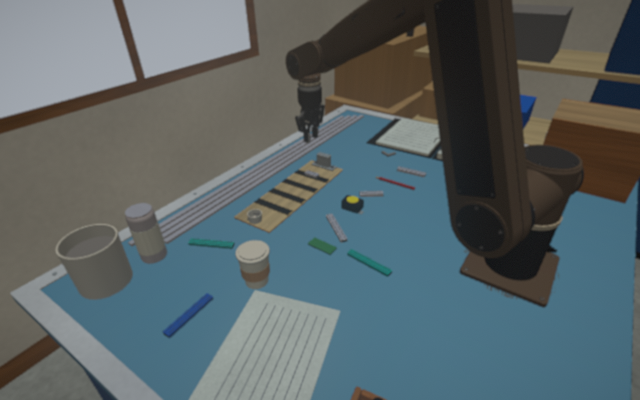

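The side view shows the 50 mm bar on the strip next to the stop, at about (313,173), so I'll move the other three.

Run:
```python
from h import *
transfer((.439,-.099,.616),(.663,-.008,.037))
transfer((.391,-.302,.094),(.661,.064,.037))
transfer((.439,.112,-.646),(.658,.136,.037))
movej([-1.451,.286,1.577,0,1.279,-.15])
im=capture("top"); s,d=masks(im); print(get_obs()["t"])
for p in [(.666,-.08),(.663,-.008),(.661,.064),(.658,.136)]: print("bar",np.round(near(s,.02,p),3))
cv2.imwrite("pics/a2.png",cv2.resize(im[90:250,200:460,::-1],(780,480)))
```

```text
grip 0.017384176982871483 59.80152368545532 [ 0.43972307 -0.09934303  0.02795073] [-0.43765064 -0.43688061 -0.40229179]
held 0.017772700348446406
f [-1.20996434  0.76141371  1.43022873]
t 20.1833
grip 0.017707127252528092 60.051634311676025 [ 0.39152764 -0.30261245  0.02798887] [-0.25766086  0.17900747 -0.80720476]
held 0.017982033148424895
f [-1.78044787 -0.56516025  1.65220474]
t 29.4583
grip 0.017885230455000255 59.74990367889404 [0.43978777 0.11205228 0.02795888] [ 0.97955607 -0.750438   -0.1092764 ]
held 0.01820709597611453
f [-1.19933495  0.2044412   2.05342866]
t 38.5083
41.7917
bar [ 6.6500e-01 -8.2000e-02 -1.2000e-02  4.9165e+01  2.2636e+01]
bar [ 6.6500e-01 -1.1000e-02  3.7000e-02  7.5693e+01  2.2353e+01]
bar [6.61000e-01 6.10000e-02 4.40000e-02 1.01149e+02 2.22860e+01]
bar [  0.654   0.163  -1.557 159.702 137.545]
```

View pics/a2.png

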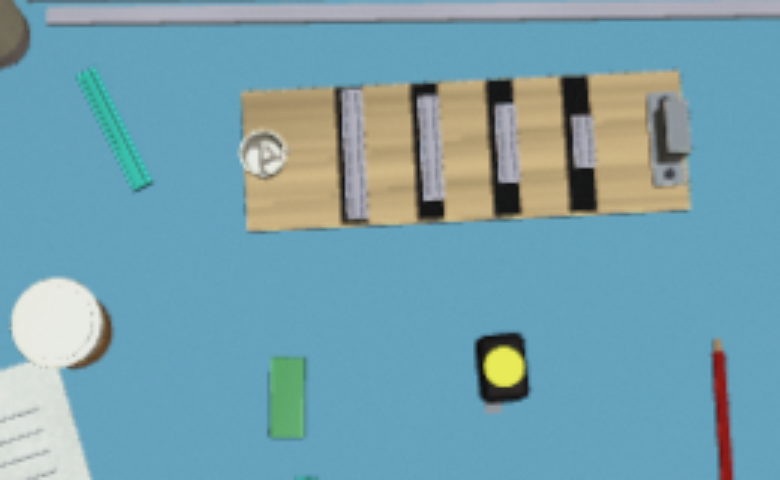

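The crop shows the bars at about columns 583, 507, 430 and 353 in the order 50, 75, 100 and 125 mm counted from the stop. Each lies flat on its strip within a few mm of centre, and the cup is upright at (57,322).

```bash
python3 -c "
from cell import *
print(job_done())"
```

```text
the job is handed in; nothing more can be done
None
```

The job is handed in: counted from the end stop, the strips hold the 50, 75, 100 and 125 mm bars, lying flat and released within a few mm of centre in the final picture, with the cup standing, at about 42 s of the 96 s allowed; no verdict was returned.

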